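Wind up the key cabinet's shelf and put the bell key in its tray

ROBOT

A 6-joint arm with a two-finger parallel gripper is mounted at the origin on the work surface. World frame = base frame: x ahead of the robot, y to its left, z up, the work surface at z = 0. Lengths are in m, angles in rad, forces in N, time in s.
With the tool pointing down it reaches from about 0.35 to 0.875 m from the base axis. Payload 4.2 kg.
Tool frame: the origin (TCP) lies midway between the tips of the shut fingers; the grasp point (between the pads) lies 19 mm behind it; z points along the fingers, y is the line along which they close (so a half turn about z gives the same grasp; the last joint's range is limited). The gripper opens to 87 mm and grips with 3 to 60 N. Pads are 19 mm wide; open, the fingers measure 117 mm over their backs; the gripper's body (75 mm by 190 mm) begins 51 mm behind the grasp point.
Start: joints at [1.506, 0.385, 0.008, 0, -1.194, -0.259], TCP at [0.199, 0.593, 0.223] pointing down, gripper open.
Joint ranges: [-3.14, 3.14], [-1.21, 2.06], [-1.07, 1.41], [-3.16, 2.05], [-2.99, -0.16], [-3.1, 3.1]. Speed limits (rad/s): [2.79, 2.79, 3.14, 3.14, 3.14, 3.14].

INTERFACE

Orientations are given as a rotation vector (axis times angle).
In Python, from bench import r gives the robot as it stands.
- The arm moves only by the tool step_arm, never from a script. Its argument "plan" is a list of rows, each a list of 3 entries, a list of its own where there are three numbers: the shift along the tool's x, y, z in m, then the turn about the tool's z in degrees, then the opening, from 0 (shut) to 1 (fully open). A call has exactly 10 rows; each row is the pose to reach, as a shift and turn from the pose commanded when the call began, along the tool's axes at that moment; what a row does not reach only later rows make up. A row lasts 1/12 s, in which the tool goes at most 41.7 mm and 7.16 degrees, less where a joint would pass 70% of its speed; a pose out of reach is approached as far as the arm can. A call with a gripper value outside its range is refused whole. The fingers move at their own pace and stop on an object; "squeeze" is the grip in N (left out, the last holds). Time passes only in rows, so rows that repeat a pose let the fingers close, or fill a call up. It gives the time, the measured TCP pose, the force, the opening and the grip force at its end, in the units of the state.
- r.sense(): the state, without advancing time (a new reading comes with each control period).
- r.snapshot(name): name is "side" or "top" or "wrist"; returns a dict with "pixels" (480x640x3 uint8, red, green, blue), "z_map" (480x640 float32, m along the optical axis (not along the pixel's ray), 0 where there is no reading), "K" (3x3 intrinsics, pixels), "R" (3x3) and "t" (3): a world point X has camera coordinates R X + t. Camera axes: x right, y down, z forward; pixel columns grow to the right and rows downward; lengths in m; the calibration is good to about 2 mm. A picture is of the moment at which its call begins.
- r.close_job(): hands the job in; it is judged then, once.
The state is a dict: "clock": time; "qpos": joint angles; "joint_velocities": joint speeds; "joint_efforts": joint torques, N m; "position": TCP position; "orientation": TCP orientation; "ft_force": force on the tool from outside, world axes, zero at the start; "moment": the same for the moment, N m; "opening": finger opening in m; "grip_force": force on a finger pad.
Only numpy, scipy, OpenCV 4.12 (cv2) and the standard library are available. Lean on these libraries where they do the work, as an engineer would, in place of code of your own. Each camera call takes 0.05 s, during which the arm holds its last target. There are 200 camera calls.

TASK

Turn the iron crank at the key cabinet's side counter-clockwise (seen from above) until the shelf is fully up, level with the cabinet's rim. Lift the bell key off the shelf by its bow (the loop), lay it flat on the bare bench and let go of it; then pick it up by its shank and lay it in the key tray, the bow fully down inside the walled pocket and the shank along the plate. Lay the key down each time rather than drop it, leave the shelf up, and leave both latches and the mallet where they are.

Things in the scene. Friction and masses are not known exactly. Their poses are not given: they have to be found in the camera images.
- crank (a joint): iron crank of the winder at the cabinet's +y side; turns about an upright axis, rad, 0 at the start, grows counter-clockwise seen from above; two full turns (12.57) to the stop, geared to the shelf (35 mm of lift a turn); stiff by friction (about 2 to 3 N at the grip), stays where left. At reading 0 the crank may point anywhere
- shelf (a joint): height of the wooden shelf (m) above its lowest place: 0 at the start, 0.070 at its upper stop, where its board is level with the cabinet's rim, 150 mm above the bench. Moved by the crank only and stays up by itself
- crank_axis (a point): point on the crank's upright axis at the height of the grip's middle (176 mm above the bench), 55 mm from the grip's axis; below it a round iron housing, 72 mm across, up to 117 mm
- grip_mid (a point): middle of the crank's upright wooden grip, a 26 mm thick, 68 mm tall spool that spins freely on its pin; 40 mm above its foot, 28 mm below its top; the flat iron arm lies just under the foot
- cabinet: low open-topped wooden cabinet, 300 (x) x 260 (y) x 150 mm high, walls 15 mm; origin at the centre of its underside. On its +y side, 205 mm from its centre, stands the winder, tied to it by a low iron foot and a 50 mm wide iron beam (50 to 90 mm high)
- shelf_top (a point): centre of the shelf's upper face, axes as the cabinet's. On it two upright birch cheeks, 75 mm long, 14 mm thick, 26 mm high, 23 mm apart, stand beside the key's shank (cheeks from x = -17 to +58 mm, middle line at y = +30 mm); the key's bow lies free in front of them, towards -x
- key_mid (a point): middle of the tarnished brass bell key, half-way up (7.5 mm above its underside). Key 180 mm long, round bar 15 mm thick, lying flat along its own x: at -x the bow, an open eight-sided loop, 52 mm long (x = -90 to -38) and 44 mm wide with straight sides; then the plain round shank, x = -38 to +60; at +x the toothed bit, standing out 24 mm from the middle line to +y. 0.18 to 0.35 kg, balanced some 10 to 20 mm towards the bow
- key_bow (a point): centre of the key's bow loop, half-way up, 63.5 mm from the key's middle towards -x; 44 mm wide across y
- key_shank (a point): place on the shank near the balance, at the key's middle, 15 mm thick, to hold the key by
- tray_pocket (a point): middle of the floor of the key tray's pocket, 14 mm above the bench. Tray: birch plate 200 x 90 x 14 mm, fixed; its own x runs from the pocket along the plate. The pocket lies at its -x end: two side walls 58 mm apart, 70 mm long, and an end wall (inner face 30 mm from this point, towards -x), all 26 mm high above the plate, open towards +x; the shank lies outside on the bare plate. With the bow centred here the key's middle lies 63.5 mm along +x
- latch_spot (a point): middle of the place on the shelf where one iron latch lies, 4 mm above the board
- latch_a_mid (a point): cast-iron shutter latch, 100 x 32 x 16 mm, lying on the shelf; to be left there
- latch_b_mid (a point): second cast-iron shutter latch, 100 x 32 x 16 mm, lying on the bench; to be left alone
- mallet_head (a point): middle of the pine mallet's head, 70 x 110 x 55 mm, handle 150 mm long towards its own -x, lying on the bench; to be left alone
- key: the same bell key, origin on its underside below its middle, axes as key_mid. The bare bench between winder and tray (bow near x = 0.44, y = 0.165 m, shank pointing away from the robot) is always clear to lay it on
There are look-alikes about, which are no part of the job. Of the things shaped like the part that bears crank, the dark steel one is meant.

How it is judged:
On the way, in this order (a step that is already met when the one before it is completed fails the run):
1. the shelf is wound fully up (within 5 mm of its stop) (value of joint shelf above 0.065 m), for 0.2 s.
2. the key is lifted clear of the shelf, held by its bow (z of key_mid in the frame of shelf_top above 0.03 m and x of the grasp point in the frame of key_mid below -0.035 m and contact force between key and the fingers above 0.5 N), for 0.05 s.
3. the key lies flat on the bare bench, let go and at rest (height (world z) of key_mid below 0.013 m and angle between key_mid's own z axis and vertical below 0.15 rad and linear speed of key below 0.02 m/s and contact force between key and the fingers below 0.05 N), for 0.2 s.
4. the key is picked up again, held by its shank (height (world z) of key_mid above 0.03 m and x of the grasp point in the frame of key_mid between -0.036 and 0.065 m and contact force between key and the fingers above 0.5 N), for 0.05 s.
At the end, for the whole second after the job is handed in: Shelf within 5 mm of its upper stop; key flat on the tray plate, let go, at rest, bow centre within 16 mm of the pocket middle, key along the tray within 0.25 rad; the first latch still flat on the shelf within 50 mm of its place; mallet and other latch unmoved (30 mm) (value of joint shelf above 0.065 m and horizontal distance between key_bow and tray_pocket below 0.016 m and z of each of key_mid, key_bow in the frame of tray_pocket below 0.013 m and angle between the x axis of key_mid and the x axis of tray_pocket, either way round below 0.25 rad and linear speed of key below 0.02 m/s and contact force between key and the fingers below 0.05 N and horizontal distance between latch_a_mid and latch_spot below 0.05 m and z of latch_a_mid in the frame of shelf_top above 0 m and angle between latch_a_mid's own z axis and vertical below 0.2 rad); the robot touches nothing.
It fails at once if the mallet is moved more than 30 mm (distance of mallet_head from where it was at the start of the episode above 0.03 m).
It fails at once if the latch on the bench is moved more than 30 mm (distance of latch_b_mid from where it was at the start of the episode above 0.03 m).
It fails at once if the key is dropped (falls free at more than 0.6 m/s, about 20 mm) (contact force between key and the fingers below 0.05 N and linear speed of key above 0.6 m/s).
It also fails if it takes over 70 s, if anything falls off the work surface, if the arm or the gripper's body presses on something with over 40 N, if the wrist force passes 120 N, or if a joint passes its speed limit or range.

## Working session

There is one attempt and no reset: what is moved stays moved. The work goes in short steps, Python scripts to look and compute and a tool call to move; the robot and the scene stay as the last step left them, time stands still between calls to the robot, and variables do not carry over. Pictures are saved under pics/ and viewed, at most 10 in all, crops included, and the job is handed in when it is done.

Besides the shell and the picture viewer there is one more tool, called after "Request:" by a JSON object that holds its "api" and its "payload". step_arm: Moves the arm, as the interface text tells. Its arguments: {"type":"object","properties":{"plan":{"type":"array","items":{"type":"array"}},"squeeze":{"type":"number"}},"required":["plan"]}

```bash
ls; mkdir -p pics; cat > h.py <<'E'
import numpy as np, cv2
from bench import r
def snap(n):
    s=r.snapshot(n); return s
def save(s,f,crop=None,scale=1):
    im=s["pixels"][:,:,::-1]
    if crop: im=im[crop[1]:crop[3],crop[0]:crop[2]]
    cv2.imwrite("pics/"+f,cv2.resize(im,None,fx=scale,fy=scale))
def cloud(s):
    z=s["z_map"]; v,u=np.mgrid[:480,:640]; K=s["K"]
    c=np.stack([(u-K[0,2])/K[0,0]*z,(v-K[1,2])/K[1,1]*z,z],-1)
    return (c-s["t"])@s["R"]
def ray(s,u,v,h):
    d=s["R"].T@np.linalg.inv(s["K"])@np.array([u,v,1.]); o=-s["R"].T@s["t"]
    return o+d*(h-o[2])/d[2]
E
python3 - <<'E'
from h import *
s=snap("top"); save(s,"top0.png"); P=cloud(s); np.save("top.npy",P)
w=snap("side"); save(w,"side0.png")
print(r.sense())
for s in (s,w): print(-s["R"].T@s["t"],s["R"],s["K"][0])
E
```

```text
pics
{'clock': 0.1, 'qpos': array([ 1.50557029e+00,  3.85503008e-01,  6.78754983e-03, -4.61737564e-04,
       -1.19399327e+00, -2.58591581e-01]), 'joint_velocities': array([-0.00076692, -0.00201354,  0.00398943,  0.00199259,  0.00164639,
        0.00060641]), 'joint_efforts': array([-3.67075736e-04, -3.91692424e+01,  1.87934357e+01,  4.23181146e+00,
        1.34557433e-02, -7.30264583e-05]), 'position': array([0.19867888, 0.59202379, 0.22156073]), 'orientation': array([ 3.09854235e+00, -5.06382432e-01, -3.80791316e-04]), 'ft_force': array([ 0.30089277, -0.51570001, -0.79561909]), 'moment': array([-0.02042425, -0.04311977, -0.01620331]), 'grip_force': 0.0, 'opening': 0.08703015811810179}
[ 0.39496203 -0.00986419  0.97396101] [[-0.02116562 -0.99970618 -0.01181372]
 [-0.98163867  0.02302075 -0.18935568]
 [ 0.189572    0.00758898 -0.98183749]] [437.46126169   0.         325.42055479]
[0.17484655 0.67275071 0.79144565] [[-0.87786813 -0.47884606 -0.0073476 ]
 [-0.31178308  0.58310288 -0.75018821]
 [ 0.36350908 -0.65627546 -0.66118354]] [527.71313244   0.         323.71699149]
```

View pics/top0.png

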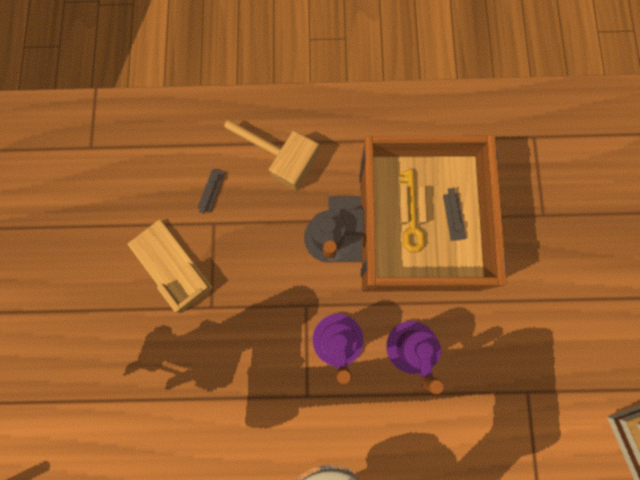

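View pics/side0.png

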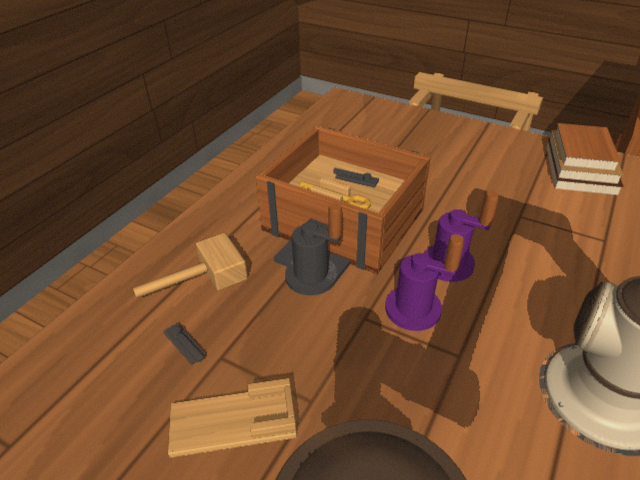

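Top view: x is up, y is left. Three crank-like things: the dark steel one with its housing at (330,235) and grip at (330,247), joined to the cabinet, and two purple ones at (338,340) and (413,347). The dark one fits the colour and the beam to the cabinet. The key lies in the cabinet (bow 413,238), latch A is at (455,213), and the tray is at (170,265) with its pocket near (183,290). Mallet and latch B are at the upper left.

```bash
python3 - <<'E'
from h import *
s=snap("top"); P=cloud(s); im=s["pixels"]; hsv=cv2.cvtColor(im,cv2.COLOR_RGB2HSV)
save(s,"crop1.png",(270,180,410,285),5)
print("grip");z=P[...,2]
roi=np.zeros((480,640),bool); roi[190:275,295:370]=1
m=roi&(z>.19)&(z<.215); print(m.sum(),P[m].mean(0),P[m].min(0),P[m].max(0), np.argwhere(m).mean(0))
m=roi&(z>.105)&(z<.125); print("housing",m.sum(),P[m].min(0),P[m].max(0))
m=roi&(z>.125)&(z<.15); print("arm",m.sum(),P[m].mean(0),P[m].min(0),P[m].max(0))
roi[:]=0; roi[120:300,350:515]=1
m=(roi&(z>.142)&(z<.16)); pts=P[m][:,:2].astype(np.float32); print("cab rim",cv2.minAreaRect(pts))
roi[:]=0; roi[165:255,395:430]=1
m=roi&(hsv[...,1]>190)&(hsv[...,0]>18)&(hsv[...,0]<35)&(z<.13); print("key",m.sum(),P[m].min(0),P[m].max(0),np.median(P[m],0))
roi[:]=0; roi[215:315,120:215]=1
m=roi&(z>.007)&(z<.06); print("tray",cv2.minAreaRect(P[m][:,:2].astype(np.float32)))
m=roi&(z>.033)&(z<.05); print("walls",m.sum(),cv2.minAreaRect(P[m][:,:2].astype(np.float32)),P[m].mean(0))
roi[:]=0;roi[310:400,300:450]=1
m=roi&(z>.19);n,l,st,c=cv2.connectedComponentsWithStats(m.astype(np.uint8));print("purple grips",[P[l==i].mean(0) for i in range(1,n) if st[i,4]>30], P[m][:,2].max())
E
```

```text
grip
161 [ 0.52720588 -0.01092844  0.20216947] [ 0.51612738 -0.02273992  0.19148501] [0.53879215 0.00093005 0.20668868] [247.36645963 329.54658385]
housing 713 [ 0.48680514 -0.08472744  0.10522595] [0.66148093 0.02742478 0.1246284 ]
arm 578 [ 0.5705214  -0.04440821  0.14022808] [ 0.483552   -0.09101362  0.12505565] [0.65428199 0.00692416 0.14999902]
cab rim ((0.6097089648246765, -0.21397764980793), (0.26564303040504456, 0.29995855689048767), 88.71684265136719)
key 626 [ 0.53421894 -0.20289996  0.08150489] [ 0.70954284 -0.16220171  0.09837878] [ 0.59379522 -0.18258619  0.093502  ]
tray ((0.5281270146369934, 0.34686246514320374), (0.20131993293762207, 0.09099719673395157), 38.043434143066406)
walls 596 ((0.47657978534698486, 0.30686861276626587), (0.07047959417104721, 0.0867161974310875), 38.615116119384766) [0.47052162 0.30201158 0.0391612 ]
purple grips [array([ 0.30562971, -0.02917632,  0.20250761]), array([ 0.28685142, -0.18246989,  0.20213144])] 0.9739610112388074
```

View pics/crop1.png

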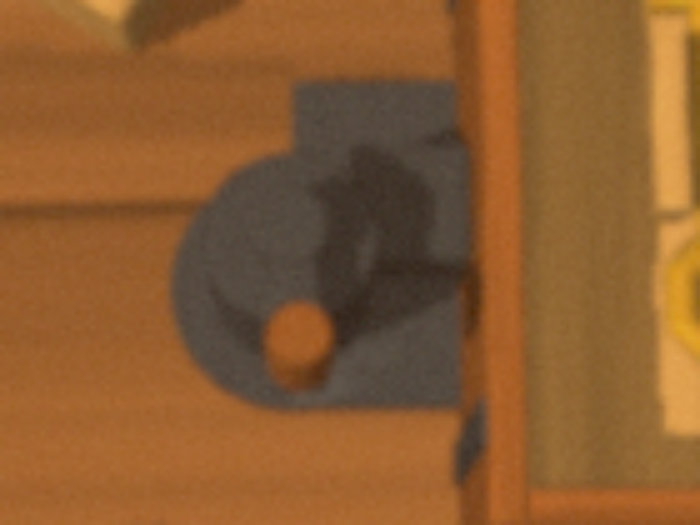

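Crop: dark steel housing with the wooden grip at crop (300,345), i.e. px (330,249); it is the one joined to the cabinet. Next I need its axis.

```bash
python3 - <<'E'
from h import *
P=np.load("top.npy"); z=P[...,2]
w=snap("side"); Q=cloud(w)
for n,A in (("top",P),("side",Q)):
    X=A.reshape(-1,3); X=X[(X[:,0]>.47)&(X[:,0]<.68)&(X[:,1]>-.072)&(X[:,1]<.07)]
    for a,b in ((.02,.045),(.095,.111),(.112,.12),(.121,.128),(.129,.14),(.14,.15),(.19,.215)):
        m=X[(X[:,2]>a)&(X[:,2]<b)]
        if len(m)>5: print(n,a,b,len(m),m.min(0)[:2].round(3),m.max(0)[:2].round(3),m.mean(0)[:2].round(3), np.round(cv2.minEnclosingCircle(m[:,:2].astype(np.float32))[0],3))
E
```

```text
top 0.02 0.045 24 [ 0.551 -0.044] [0.579 0.027] [ 0.559 -0.007] [ 0.577 -0.008]
top 0.095 0.111 26 [ 0.55  -0.043] [0.576 0.024] [ 0.558 -0.006] [ 0.572 -0.01 ]
top 0.112 0.12 621 [ 0.55  -0.043] [0.617 0.027] [ 0.585 -0.008] [ 0.583 -0.008]
top 0.129 0.14 284 [ 0.519 -0.023] [0.599 0.007] [ 0.575 -0.008] [ 0.559 -0.009]
top 0.14 0.15 12 [ 0.516 -0.019] [ 0.588 -0.001] [ 0.554 -0.01 ] [ 0.552 -0.015]
top 0.19 0.215 161 [ 0.516 -0.023] [0.539 0.001] [ 0.527 -0.011] [ 0.529 -0.011]
side 0.02 0.045 297 [ 0.549 -0.023] [0.615 0.029] [0.571 0.015] [ 0.583 -0.004]
side 0.095 0.111 214 [ 0.549 -0.023] [0.612 0.029] [0.571 0.015] [ 0.582 -0.004]
side 0.112 0.12 377 [ 0.549 -0.042] [0.621 0.027] [0.584 0.006] [ 0.586 -0.007]
side 0.121 0.128 51 [ 0.521 -0.02 ] [0.6   0.009] [0.566 0.   ] [ 0.561 -0.009]
side 0.129 0.14 333 [ 0.518 -0.025] [0.6   0.008] [ 0.566 -0.006] [ 0.559 -0.013]
side 0.14 0.15 57 [ 0.518 -0.018] [0.593 0.003] [ 0.532 -0.004] [ 0.555 -0.008]
side 0.19 0.215 164 [ 0.517 -0.023] [0.542 0.002] [ 0.528 -0.008] [ 0.53  -0.011]
```

Axis (0.583,-0.008) and grip (0.528,-0.011) are 55 mm apart, as given. Now I work out the approach.

```bash
cat >> h.py <<'E'
from scipy.spatial.transform import Rotation as Ro
def to(p,yaw=None):
    "shift in tool axes and turn (deg) to bring TCP to world p with tool x at yaw deg"
    s=r.sense(); R=Ro.from_rotvec(s["orientation"]).as_matrix()
    y0=np.degrees(np.arctan2(R[1,0],R[0,0])); d=R.T@(np.array(p)-s["position"])
    t=0 if yaw is None else (y0-yaw+180)%360-180
    return (d*1000).round(1),round(t,1),"now",s["position"].round(4),round(y0,2),"t",round(s["clock"],1)
E
python3 - <<'E'
from h import *
print(to((.528,-.011,.255),0))
E
```

```text
(array([504.1, 467.1, -32.5]), np.float64(-18.6), 'now', array([0.1987, 0.5922, 0.2219]), np.float64(-18.56), 't', 0.2)
```

Request:
{"api": "step_arm", "payload": {"plan": [[[0.03,0.028,-0.032],-2,1],[[0.06,0.056,-0.032],-4,1],[[0.085,0.08,-0.032],-6,1],[[0.11,0.102,-0.032],-8,1],[[0.135,0.125,-0.032],-10,1],[[0.16,0.148,-0.032],-12,1],[[0.185,0.171,-0.032],-14,1],[[0.21,0.195,-0.032],-16,1],[[0.235,0.218,-0.032],-18,1],[[0.255,0.237,-0.032],-18.6,1]], "squeeze": 20}}

```text
clock: 1.03
position: [0.3656, 0.2845, 0.2546]
orientation: [3.142, 0.003, -0.0]
ft_force: [-0.6, 0.9, 0.6]
opening: 0.0874
grip_force: 0.0
```

```bash
python3 -c "
from h import *
print(to((.528,-.011,.255),0))"
```

```text
(array([161.9, 295.8,  -0.4]), np.float64(0.1), 'now', array([0.3656, 0.2845, 0.2546]), np.float64(0.09), 't', 1.0)
```

Request:
{"api": "step_arm", "payload": {"plan": [[[0.017,0.031,0],0,1],[[0.034,0.062,0],0,1],[[0.052,0.095,0],0,1],[[0.07,0.128,0],0,1],[[0.088,0.161,0],0,1],[[0.106,0.194,0],0,1],[[0.124,0.227,0],0,1],[[0.142,0.26,0],0,1],[[0.156,0.285,0],0,1],[[0.162,0.296,0],0,1]]}}

```text
clock: 1.87
position: [0.5284, -0.012, 0.2541]
orientation: [3.141, -0.004, -0.001]
ft_force: [-0.2, -0.4, 0.5]
opening: 0.0869
grip_force: 0.0
```

```bash
python3 -c "
from h import *
s=snap('wrist'); save(s,'w1.png'); P=cloud(s); z=P[...,2]
m=(z>.19)&(z<.215)&(abs(P[...,0]-.528)<.04)&(abs(P[...,1]+.011)<.04)
print(m.sum(),P[m].mean(0),P[m].min(0),P[m].max(0))
m=(z>.112)&(z<.12)&(P[...,1]>-.072)
if m.any(): print(P[m].min(0),P[m].max(0))
print(to((.528,-.011,.168),0))"
```

```text
1276 [ 0.53267232 -0.01255296  0.20118485] [ 0.51888773 -0.02487143  0.19002099] [5.43151324e-01 1.80711493e-04 2.04548484e-01]
[ 0.38530975 -0.05102524  0.11200501] [0.62031494 0.02562487 0.11824687]
(array([-0.6, -1.3, 85.9]), np.float64(-0.2), 'now', array([ 0.5287, -0.0122,  0.2539]), np.float64(-0.18), 't', 1.9)
```

Request:
{"api": "step_arm", "payload": {"plan": [[[0.001,0,0.025],0,1],[[0.001,0,0.05],0,1],[[0.001,0,0.072],0,1],[[0.001,0,0.086],0,1],[[0.001,0,0.086],0,1],[[0.001,0,0.086],0,0.2],[[0.001,0,0.086],0,0.2],[[0.001,0,0.086],0,0.2],[[0.001,0,0.086],0,0.2],[[0.001,0,0.086],0,0.2]]}}

```text
clock: 2.75
position: [0.5288, -0.009, 0.1695]
orientation: [-3.141, -0.002, -0.003]
ft_force: [-0.8, -0.9, -0.2]
opening: 0.0615
grip_force: 0.0
```

```bash
python3 -c "
from h import *
print(r.sense()['opening'],r.sense()['grip_force'],r.sense()['ft_force'],to((.53,-.012,.168),0))
c=np.array([.584,-.009]); R=.055
for k in range(0,31):
    t=np.deg2rad(12*k+183); d=R*np.array([np.cos(t)-np.cos(np.pi*183/180),np.sin(t)-np.sin(np.pi*183/180)])
    print(k,(d*[1,-1]*1000).round(0),end=' ')
"
```

```text
0.061506027347212174 0.0 [-0.78895299 -0.94079064 -0.16355901] (array([1.2, 3.1, 1.5]), np.float64(0.1), 'now', array([ 0.5288, -0.009 ,  0.1695]), np.float64(0.06), 't', 2.8)
0 [ 0. -0.] 1 [ 2. 11.] 2 [ 6. 22.] 3 [12. 32.] 4 [20. 40.] 5 [30. 46.] 6 [41. 50.] 7 [52. 52.] 8 [64. 51.] 9 [75. 48.] 10 [85. 43.] 11 [94. 36.] 12 [101.  27.] 13 [106.  17.] 14 [109.   6.] 15 [110.  -6.] 16 [108. -17.] 17 [104. -28.] 18 [ 98. -37.] 19 [ 90. -46.] 20 [ 80. -52.] 21 [ 69. -56.] 22 [ 58. -58.] 23 [ 46. -57.] 24 [ 35. -54.] 25 [ 25. -49.] 26 [ 16. -42.] 27 [  9. -33.] 28 [  4. -23.] 29 [  1. -11.] 30 [0. 0.]
```

Request:
{"api": "step_arm", "payload": {"plan": [[[0.001,0.002,0],0,0.2],[[0.001,0.002,0],0,0.2],[[0.001,0.002,0],0,0.2],[[0.001,0.002,0],0,0.2],[[0.001,0.002,0],0,0.2],[[0.001,0.002,0],0,0.2],[[0.001,0.002,0],0,0.2],[[0.001,0.002,0],0,0.2],[[0.001,0.002,0],0,0.2],[[0.001,0.002,0],0,0.2]], "squeeze": 25}}

```text
clock: 3.58
position: [0.5293, -0.0115, 0.1685]
orientation: [3.141, 0.001, -0.0]
ft_force: [0.1, -4.0, -0.6]
opening: 0.0252
grip_force: 25.0
```

Request:
{"api": "step_arm", "payload": {"plan": [[[0.002,0.011,0],0,0.2],[[0.006,0.022,0],0,0.2],[[0.012,0.032,0],0,0.2],[[0.02,0.04,0],0,0.2],[[0.03,0.046,0],0,0.2],[[0.041,0.05,0],0,0.2],[[0.052,0.052,0],0,0.2],[[0.064,0.051,0],0,0.2],[[0.075,0.048,0],0,0.2],[[0.085,0.043,0],0,0.2]]}}

```text
clock: 4.42
position: [0.6142, -0.0553, 0.1685]
orientation: [3.141, -0.001, -0.006]
ft_force: [-6.6, 3.5, 5.0]
opening: 0.0253
grip_force: 25.0
```

```bash
python3 -c "
from h import *
s=r.sense();print(s['position'],s['ft_force'],s['opening'],to(s['position'],0))
t=snap('top');P=cloud(t);z=P[...,2]
m=(abs(P[...,0]-.6)<.1)&(abs(P[...,1]+.21)<.09)&(z<.14)&(z>.05);print(np.median(P[m],0))
for k in range(10,61,1):
    a=np.deg2rad(12*k+183);b=np.deg2rad(183+120*((k-1)//10)); d=.055*np.array([np.cos(a)-np.cos(b),np.sin(a)-np.sin(b)])
    print(k,(d*[1,-1]*1000).round(0),end=' ')
"
```

```text
[ 0.61419861 -0.05534869  0.16845466] [-6.55691243  3.47099164  5.03081266] 0.025289983757331342 (array([0., 0., 0.]), np.float64(-0.0), 'now', array([ 0.6142, -0.0553,  0.1685]), np.float64(-0.04), 't', 4.4)
[ 0.58409272 -0.22041899  0.09195297]
10 [85. 43.] 11 [ 9. -7.] 12 [ 16. -16.] 13 [ 21. -26.] 14 [ 24. -38.] 15 [ 25. -49.] 16 [ 23. -60.] 17 [ 19. -71.] 18 [ 13. -81.] 19 [  5. -89.] 20 [ -5. -95.] 21 [-11.  -4.] 22 [-22.  -6.] 23 [-34.  -5.] 24 [-45.  -2.] 25 [-55.   3.] 26 [-64.  10.] 27 [-71.  19.] 28 [-76.  29.] 29 [-79.  40.] 30 [-80.  52.] 31 [ 2. 11.] 32 [ 6. 22.] 33 [12. 32.] 34 [20. 40.] 35 [30. 46.] 36 [41. 50.] 37 [52. 52.] 38 [64. 51.] 39 [75. 48.] 40 [85. 43.] 41 [ 9. -7.] 42 [ 16. -16.] 43 [ 21. -26.] 44 [ 24. -38.] 45 [ 25. -49.] 46 [ 23. -60.] 47 [ 19. -71.] 48 [ 13. -81.] 49 [  5. -89.] 50 [ -5. -95.] 51 [-11.  -4.] 52 [-22.  -6.] 53 [-34.  -5.] 54 [-45.  -2.] 55 [-55.   3.] 56 [-64.  10.] 57 [-71.  19.] 58 [-76.  29.] 59 [-79.  40.] 60 [-80.  52.]
```

Request:
{"api": "step_arm", "payload": {"plan": [[[0.009,-0.007,0],0,0.2],[[0.016,-0.016,0],0,0.2],[[0.021,-0.026,0],0,0.2],[[0.024,-0.038,0],0,0.2],[[0.025,-0.049,0],0,0.2],[[0.023,-0.06,0],0,0.2],[[0.019,-0.071,0],0,0.2],[[0.013,-0.081,0],0,0.2],[[0.005,-0.089,0],0,0.2],[[-0.005,-0.095,0],0,0.2]]}}

```text
clock: 5.3
position: [0.61, 0.0401, 0.1685]
orientation: [3.139, 0.002, 0.002]
ft_force: [1.2, -7.0, 0.6]
opening: 0.0252
grip_force: 25.0
```

Request:
{"api": "step_arm", "payload": {"plan": [[[-0.011,-0.004,0],0,0.2],[[-0.022,-0.006,0],0,0.2],[[-0.034,-0.005,0],0,0.2],[[-0.045,-0.002,0],0,0.2],[[-0.055,0.003,0],0,0.2],[[-0.064,0.01,0],0,0.2],[[-0.071,0.019,0],0,0.2],[[-0.076,0.029,0],0,0.2],[[-0.079,0.04,0],0,0.2],[[-0.08,0.052,0],0,0.2]]}}

```text
clock: 6.13
position: [0.5292, -0.0115, 0.1686]
orientation: [-3.14, -0.002, -0.001]
ft_force: [4.7, 3.9, -4.2]
opening: 0.0252
grip_force: 25.0
```

Request:
{"api": "step_arm", "payload": {"plan": [[[0.002,0.011,0],0,0.2],[[0.006,0.022,0],0,0.2],[[0.012,0.032,0],0,0.2],[[0.02,0.04,0],0,0.2],[[0.03,0.046,0],0,0.2],[[0.041,0.05,0],0,0.2],[[0.052,0.052,0],0,0.2],[[0.064,0.051,0],0,0.2],[[0.075,0.048,0],0,0.2],[[0.085,0.043,0],0,0.2]]}}

```text
clock: 6.97
position: [0.6127, -0.0562, 0.1685]
orientation: [3.14, -0.001, -0.011]
ft_force: [-5.8, 2.3, 4.3]
opening: 0.0252
grip_force: 25.0
```

Request:
{"api": "step_arm", "payload": {"plan": [[[0.009,-0.007,0],0,0.2],[[0.016,-0.016,0],0,0.2],[[0.021,-0.026,0],0,0.2],[[0.024,-0.038,0],0,0.2],[[0.025,-0.049,0],0,0.2],[[0.023,-0.06,0],0,0.2],[[0.019,-0.071,0],0,0.2],[[0.013,-0.081,0],0,0.2],[[0.005,-0.089,0],0,0.2],[[-0.005,-0.095,0],0,0.2]]}}

```text
clock: 7.8
position: [0.6088, 0.0408, 0.1685]
orientation: [3.139, 0.003, -0.0]
ft_force: [-0.5, -8.9, 1.2]
opening: 0.0251
grip_force: 25.0
```

```bash
python3 -c "
from h import *
s=r.sense();print(s['position'],s['ft_force'],s['opening'])
t=snap('top');P=cloud(t);z=P[...,2]
m=(abs(P[...,0]-.6)<.1)&(abs(P[...,1]+.21)<.09)&(z<.16)&(z>.05);print(np.median(P[m],0))
"
```

```text
[0.60884211 0.040756   0.16848052] [-0.47569396 -8.86581073  1.2394245 ] 0.025090588922021376
[ 0.59022346 -0.21498854  0.13851086]
```

Request:
{"api": "step_arm", "payload": {"plan": [[[-0.011,-0.004,0],0,0.2],[[-0.022,-0.006,0],0,0.2],[[-0.034,-0.005,0],0,0.2],[[-0.045,-0.002,0],0,0.2],[[-0.055,0.003,0],0,0.2],[[-0.064,0.01,0],0,0.2],[[-0.071,0.019,0],0,0.2],[[-0.076,0.029,0],0,0.2],[[-0.079,0.04,0],0,0.2],[[-0.079,0.051,0],0,0.2]]}}

```text
clock: 8.68
position: [0.5293, -0.0098, 0.1685]
orientation: [-3.14, -0.003, 0.002]
ft_force: [-2.1, 3.5, 0.5]
opening: 0.025
grip_force: 25.0
```

Request:
{"api": "step_arm", "payload": {"plan": [[[0,0,0],0,0.2],[[0,0,0],0,0.8],[[0,0,0],0,0.8],[[0,0,0],0,0.8],[[0,0,0],0,0.8],[[0,0,-0.01],0,1],[[0,0,-0.04],0,1],[[0,0,-0.08],0,1],[[0,0,-0.11],0,1],[[0,0,-0.11],0,1]]}}

```text
clock: 9.52
position: [0.5342, -0.01, 0.2871]
orientation: [-3.141, -0.003, -0.024]
ft_force: [1.2, 0.5, 0.3]
opening: 0.0774
grip_force: 0.0
```

```bash
python3 - <<'E'
from h import *
t=snap('top');P=cloud(t);z=P[...,2];hsv=cv2.cvtColor(t["pixels"],cv2.COLOR_RGB2HSV)
save(t,"crop2.png",(340,120,520,300),3.3)
m=(abs(P[...,0]-.6)<.1)&(abs(P[...,1]+.21)<.09)&(z<.16)&(z>.05);print(np.median(P[m],0))
roi=(abs(P[...,0]-.6)<.13)&(abs(P[...,1]+.2)<.1)
m=roi&(hsv[...,1]>190)&(hsv[...,0]>20)&(hsv[...,0]<35)&(z>.155)
print("key",m.sum(),P[m].min(0),P[m].max(0)); 
for a in np.arange(.52,.73,.01):
    q=P[m&(abs(P[...,0]-a)<.005)]
    if len(q): print(round(a,3),len(q),q[:,1].min().round(4),q[:,1].max().round(4),q[:,2].max().round(4))
print(to((.55,-.185,.25),0),r.sense()['opening'])
E
```

```text
[ 0.58571747 -0.22840391  0.14978979]
key 12 [ 0.6844857  -0.17723806  0.15990172] [ 0.70030604 -0.17120789  0.16460706]
0.68 2 -0.1746 -0.1728 0.1633
0.69 9 -0.1769 -0.1712 0.1643
0.7 1 -0.1772 -0.1772 0.1646
(array([ 16.9, 175.3,  33.3]), np.float64(0.1), 'now', array([ 0.5325, -0.0098,  0.2834]), np.float64(0.08), 't', 9.6) 0.08097098739071329
```

View pics/crop2.png

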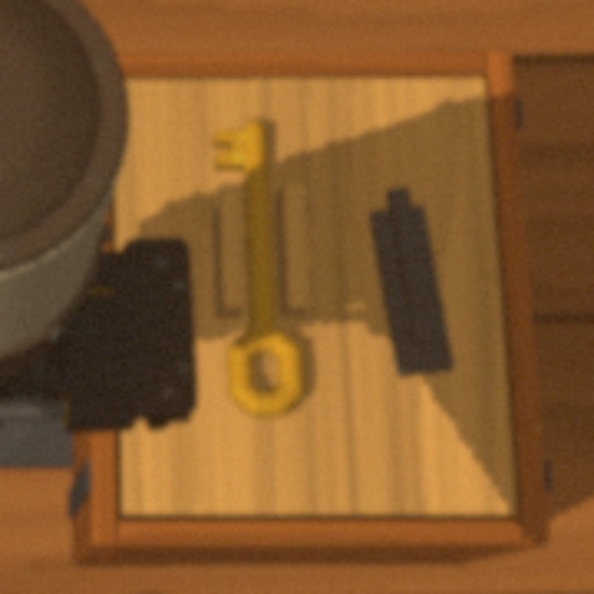

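Shelf is level with the rim (0.150). The key's bow is at crop (266,373), i.e. px (421,233); the shank runs up between the cheeks and the bit end is at px (420,157). Latch A is at px (464,206), well clear.

```bash
python3 - <<'E'
from h import *
t=snap('top');im=t["pixels"];P=cloud(t)
for u,v,n in ((420.6,233,"bow"),(409.5,233,"bowL"),(432.5,233,"bowR"),(420.6,246,"bowend"),(419.7,157,"tip")): print(n,ray(t,u,v,.1575).round(4))
hsv=cv2.cvtColor(im,cv2.COLOR_RGB2HSV)
print([ (hsv[v,u],P[v,u].round(3)) for u,v in ((412,233),(420,245),(419,200),(405,250))])
print(to((.548,-.187,.25),0))
E
```

```text
bow [ 0.5585 -0.1846  0.1575]
bowL [ 0.559  -0.1636  0.1575]
bowR [ 0.558  -0.2071  0.1575]
bowend [ 0.5335 -0.183   0.1575]
tip [ 0.7109 -0.1923  0.1575]
[(array([ 19, 206, 207], dtype=uint8), array([ 0.558, -0.167,  0.164])), (array([ 18, 191, 174], dtype=uint8), array([ 0.535, -0.181,  0.162])), (array([ 19, 201, 128], dtype=uint8), array([ 0.621, -0.184,  0.166])), (array([ 16, 164, 216], dtype=uint8), array([ 0.528, -0.155,  0.147]))]
(array([ 16.7, 177.2,  30.5]), np.float64(0.1), 'now', array([ 0.531 , -0.0098,  0.2806]), np.float64(0.06), 't', 9.6)
```

Request:
{"api": "step_arm", "payload": {"plan": [[[0.003,0.018,0],0,1],[[0.007,0.04,0],0,1],[[0.01,0.062,0],0,1],[[0.014,0.085,0],0,1],[[0.017,0.11,0.01],0,1],[[0.02,0.135,0.02],0,1],[[0.023,0.158,0.03],0,1],[[0.027,0.173,0.035],0,1],[[0.027,0.175,0.035],0,1],[[0.027,0.175,0.035],0,1]], "squeeze": 50}}

```text
clock: 10.45
position: [0.5567, -0.1857, 0.2417]
orientation: [-3.141, 0.001, 0.006]
ft_force: [0.2, 0.6, 0.9]
opening: 0.0871
grip_force: 0.0
```

```bash
python3 - <<'E'
from h import *
t=snap('wrist');save(t,"w2.png");print(to((.558,-.186,.154),-1))
P=cloud(t);hsv=cv2.cvtColor(t["pixels"],cv2.COLOR_RGB2HSV)
m=(hsv[...,0]>17)&(hsv[...,0]<32)&(hsv[...,1]>150)&(P[...,2]>.157)&(P[...,2]<.17)&(P[...,0]<.6)&(P[...,0]>.51)&(abs(P[...,1]+.186)<.03)
print(m.sum(),P[m].min(0),P[m].max(0))
m=(P[...,2]>.158)&(P[...,2]<.167)&(P[...,0]>.6)&(P[...,0]<.7)&(abs(P[...,1]+.186)<.012)
if m.any(): print(np.polyfit(P[m][:,0],P[m][:,1],1))
E
```

```text
(array([ 1.1,  0.9, 88.6]), np.float64(1.0), 'now', array([ 0.5571, -0.1851,  0.2426]), np.float64(0.02), 't', 10.5)
3572 [ 0.53573334 -0.2067011   0.15701064] [ 0.59997112 -0.16339931  0.16586919]
[ 0.01639136 -0.19672438]
```

View pics/w2.png

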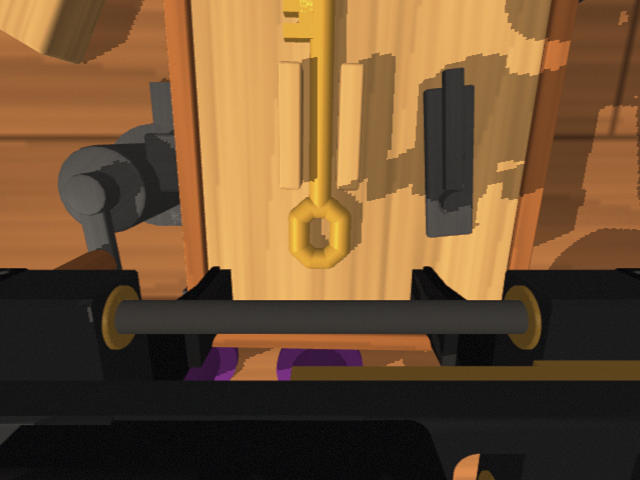

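Wrist view: bow at (320,232), centred between the fingers, with free board on both sides; latch and cheeks are clear. Descend and close.

Request:
{"api": "step_arm", "payload": {"plan": [[[0.003,0,0.02],0,1],[[0.003,0,0.045],0,1],[[0.003,0,0.068],0,1],[[0.003,0,0.082],0,1],[[0.003,0,0.088],0,1],[[0.003,0,0.088],0,0.9],[[0.003,0,0.088],0,0.3],[[0.003,0,0.088],0,0.3],[[0.003,0,0.088],0,0.3],[[0.003,0,0.088],0,0.3]]}}

```text
clock: 11.33
position: [0.5611, -0.1851, 0.1567]
orientation: [3.141, 0.002, 0.003]
ft_force: [0.9, 0.6, -0.0]
opening: 0.0619
grip_force: 0.0
```

Request:
{"api": "step_arm", "payload": {"plan": [[[0,0,0],0,0.3],[[0,0,0],0,0.3],[[0,0,0],0,0.3],[[0,0,0],0,0.3],[[0,0,0],0,0.3],[[0,0,0],0,0.3],[[0,0,0],0,0.3],[[0,0,0],0,0.3],[[0,0,0],0,0.3],[[0,0,0],0,0.3]]}}

```text
clock: 12.17
position: [0.5606, -0.1852, 0.1558]
orientation: [3.141, 0.001, 0.0]
ft_force: [-0.8, 0.2, 4.5]
opening: 0.0425
grip_force: 50.0
```

Request:
{"api": "step_arm", "payload": {"plan": [[[0,0,-0.008],0,0.3],[[0,0,-0.02],0,0.3],[[0,0,-0.035],0,0.3],[[0,0,-0.05],0,0.3],[[0,0,-0.068],0,0.3],[[0,0,-0.086],0,0.3],[[0,0,-0.104],0,0.3],[[0,0,-0.122],0,0.3],[[0,0,-0.135],0,0.3],[[0,0,-0.14],0,0.3]]}}

```text
clock: 13.0
position: [0.5609, -0.1853, 0.2972]
orientation: [3.141, 0.001, 0.003]
ft_force: [-0.1, 1.4, -1.9]
opening: 0.0427
grip_force: 50.0
```

```bash
python3 - <<'E'
from h import *
t=snap('side');save(t,"s2.png",(200,60,520,300),2);print(to((.44,.165,.30),0),r.sense()['ft_force'])
E
```

```text
(array([-120.7, -350.4,   -3.3]), np.float64(0.0), 'now', array([ 0.561 , -0.1852,  0.2971]), np.float64(0.05), 't', 13.1) [ 1.33103313 -0.38918659 -1.79090594]
```

View pics/s2.png

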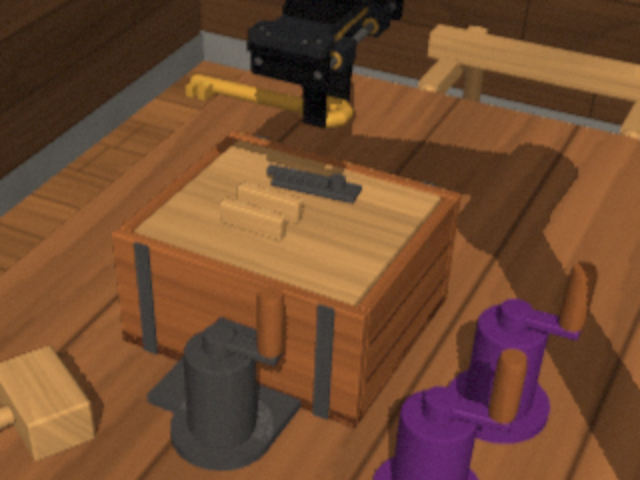

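The key is held level by the bow (crop 340,108), well clear of the shelf. Carry it to the clear bench.

Request:
{"api": "step_arm", "payload": {"plan": [[[-0.004,-0.012,0],0,0.3],[[-0.012,-0.034,0],0,0.3],[[-0.02,-0.058,0],0,0.3],[[-0.028,-0.082,0],0,0.3],[[-0.036,-0.106,0],0,0.3],[[-0.045,-0.13,0],0,0.3],[[-0.053,-0.154,0],0,0.3],[[-0.061,-0.178,0],0,0.3],[[-0.069,-0.2,0],0,0.3],[[-0.077,-0.224,0],0,0.3]]}}

```text
clock: 13.88
position: [0.4814, 0.0399, 0.2938]
orientation: [3.141, 0.001, -0.006]
ft_force: [0.3, -0.5, -3.1]
opening: 0.0425
grip_force: 50.0
```

Request:
{"api": "step_arm", "payload": {"plan": [[[-0.008,-0.022,0],0,0.3],[[-0.016,-0.046,0],0,0.3],[[-0.024,-0.07,0],0,0.3],[[-0.032,-0.092,0.01],0,0.3],[[-0.039,-0.112,0.03],0,0.3],[[-0.043,-0.122,0.055],0,0.3],[[-0.044,-0.126,0.085],0,0.3],[[-0.044,-0.126,0.115],0,0.3],[[-0.044,-0.126,0.145],0,0.3],[[-0.044,-0.126,0.17],0,0.3]]}}

```text
clock: 14.72
position: [0.4368, 0.1639, 0.1224]
orientation: [3.139, 0.001, -0.006]
ft_force: [0.8, 0.8, -2.8]
opening: 0.0425
grip_force: 50.0
```

```bash
python3 - <<'E'
from h import *
t=snap('side');save(t,"s3.png");print(to((.44,.165,.007),0),r.sense()['ft_force'])
P=cloud(t);hsv=cv2.cvtColor(t["pixels"],cv2.COLOR_RGB2HSV)
m=(hsv[...,0]>20)&(hsv[...,0]<32)&(hsv[...,1]>180)&(P[...,2]>.02)&(P[...,2]<.25)&(abs(P[...,1]-.165)<.05)&(P[...,0]>.4)&(P[...,0]<.65)
Q=P[m]
for a in np.arange(.4,.64,.02):
    q=Q[abs(Q[:,0]-a)<.01]
    if len(q)>3: print(round(a,2),len(q),q.mean(0),q[:,2].min(),q[:,2].max())
E
```

```text
(array([  7.5,  -3.8, 110.9]), np.float64(-0.1), 'now', array([0.4339, 0.162 , 0.118 ]), np.float64(-0.06), 't', 14.8) [-2.70507284 -0.50955925 -6.29549356]
```

Request:
{"api": "step_arm", "payload": {"plan": [[[0.003,0,0.015],0,0.3],[[0.003,0,0.032],0,0.3],[[0.003,0,0.048],0,0.3],[[0.003,0,0.062],0,0.3],[[0.003,0,0.074],0,0.3],[[0.003,0,0.084],0,0.3],[[0.003,0,0.09],0,0.3],[[0.003,0,0.095],0,0.3],[[0.003,0,0.095],0,0.3],[[0.003,0,0.095],0,0.3]]}}

```text
clock: 15.6
position: [0.4423, 0.1649, 0.0308]
orientation: [3.142, 0.002, 0.0]
ft_force: [0.4, -0.0, -2.6]
opening: 0.0425
grip_force: 50.0
```

```bash
python3 - <<'E'
from h import *
t=snap('side');save(t,"s3.png",(200,240,440,420),3);print(to((.44,.165,.007),0),r.sense()['ft_force'])
E
```

```text
(array([-2.6,  0. , 24.1]), np.float64(0.1), 'now', array([0.4426, 0.165 , 0.0311]), np.float64(0.06), 't', 15.7) [-0.33987575  0.14523268 -3.22826814]
```

View pics/s3.png

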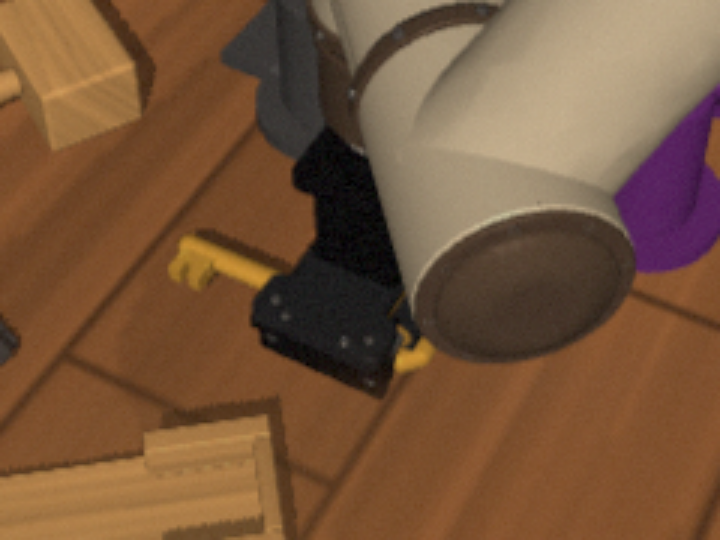

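Key is level just above the bare bench; the surroundings are clear. Lower it and release.

Request:
{"api": "step_arm", "payload": {"plan": [[[-0.002,0,0.005],0,0.3],[[-0.002,0,0.01],0,0.3],[[-0.002,0,0.014],0,0.3],[[-0.002,0,0.018],0,0.3],[[-0.002,0,0.021],0,0.3],[[-0.002,0,0.023],0,0.3],[[-0.002,0,0.0245],0,0.3],[[-0.002,0,0.025],0,0.3],[[-0.002,0,0.025],0,0.3],[[-0.002,0,0.025],0,0.3]]}}

```text
clock: 16.48
position: [0.4402, 0.1647, 0.0058]
orientation: [3.142, 0.001, -0.0]
ft_force: [-1.6, 0.0, 1.4]
opening: 0.0428
grip_force: 50.0
```

Request:
{"api": "step_arm", "payload": {"plan": [[[0,0,0],0,0.8],[[0,0,0],0,0.8],[[0,0,0],0,0.8],[[0,0,0],0,0.8],[[0,0,0],0,0.8],[[0,0,0],0,0.8],[[0,0,-0.015],0,0.8],[[0,0,-0.045],0,0.8],[[0,0,-0.08],0,0.8],[[0,0,-0.1],0,0.8]]}}

```text
clock: 17.32
position: [0.4415, 0.1655, 0.1086]
orientation: [-3.14, -0.003, -0.006]
ft_force: [1.3, 0.3, -0.6]
opening: 0.0698
grip_force: 0.0
```

```bash
cat > key.py <<'E'
from h import *
t=snap('wrist');P=cloud(t);hsv=cv2.cvtColor(t["pixels"],cv2.COLOR_RGB2HSV)
m=(hsv[...,0]>19)&(hsv[...,0]<33)&(hsv[...,1]>140)&(P[...,2]>.005)&(P[...,2]<.03)&(abs(P[...,1]-.165)<.05)&(P[...,0]>.38)&(P[...,0]<.65)
Q=P[m];print(m.sum(),Q.min(0).round(4),Q.max(0).round(4))
S=Q[(Q[:,0]>.48)&(Q[:,0]<.55)];print("shank",np.polyfit(S[:,0],S[:,1],1),S[:,1].min(),S[:,1].max())
print(to((.5035,.165,.1),0))
E
python3 key.py
```

```text
4463 [0.4175 0.1482 0.0051] [0.5907 0.1862 0.0159]
shank [-0.0076053   0.17020232] 0.16181212958831542 0.17013978583576908
(array([59.9,  2. , 12.2]), np.float64(0.1), 'now', array([0.4434, 0.1668, 0.1116]), np.float64(0.14), 't', 17.4)
```

Request:
{"api": "step_arm", "payload": {"plan": [[[0.015,0.001,0],0,0.8],[[0.035,0.001,0],0,0.8],[[0.055,0.001,0.01],0,0.8],[[0.061,0.001,0.03],0,0.8],[[0.061,0.001,0.055],0,0.8],[[0.061,0.001,0.075],0,0.8],[[0.061,0.001,0.09],0,0.8],[[0.061,0.001,0.099],0,0.8],[[0.061,0.001,0.103],0,0.7],[[0.061,0.001,0.103],0,0.5]]}}

```text
clock: 18.2
position: [0.501, 0.1636, 0.0018]
orientation: [3.141, 0.001, -0.002]
ft_force: [0.8, -0.7, -0.1]
opening: 0.0626
grip_force: 0.0
```

```bash
python3 -c "
from h import *
print(to((.505,.166,.006),0),r.sense()['opening'])"
```

```text
(array([ 4. , -2.4, -4.2]), np.float64(0.1), 'now', array([0.501 , 0.1636, 0.0018]), np.float64(0.05), 't', 18.2) 0.06260502556546854
```

Raise slightly, centre, and close.

Request:
{"api": "step_arm", "payload": {"plan": [[[0.003,-0.002,-0.003],0,0.5],[[0.003,-0.002,-0.003],0,0.3],[[0.003,-0.002,-0.003],0,0],[[0.003,-0.002,-0.003],0,0],[[0.003,-0.002,-0.003],0,0],[[0.003,-0.002,-0.003],0,0],[[0.003,-0.002,-0.003],0,0],[[0.003,-0.002,-0.003],0,0],[[0.003,-0.002,-0.003],0,0],[[0.003,-0.002,-0.003],0,0]], "squeeze": 45}}

```text
clock: 19.03
position: [0.5042, 0.1656, 0.0057]
orientation: [3.141, 0.002, -0.0]
ft_force: [-0.5, -1.7, 2.0]
opening: 0.0139
grip_force: 45.0
```

Request:
{"api": "step_arm", "payload": {"plan": [[[0,0,0],0,0],[[0,0,0],0,0],[[0,0,0],0,0],[[0,0,0],0,0],[[0,0,0],0,0],[[0,0,-0.01],0,0],[[0,0,-0.025],0,0],[[0,0,-0.045],0,0],[[0,0,-0.06],0,0],[[0,0,-0.065],0,0]]}}

```text
clock: 19.87
position: [0.5055, 0.1669, 0.0728]
orientation: [-3.139, -0.001, -0.006]
ft_force: [1.1, 0.8, -2.6]
opening: 0.0136
grip_force: 45.0
```

```bash
python3 - <<'E'
from h import *
print(r.sense()['position'],r.sense()['opening'],r.sense()['ft_force'])
t=snap('top');P=cloud(t);z=P[...,2]
roi=np.zeros((480,640),bool); roi[215:315,120:215]=1
m=roi&(z>.007)&(z<.06); rc=cv2.minAreaRect(P[m][:,:2].astype(np.float32)); print("tray",rc)
w=snap('side');Q=cloud(w)
m2=(Q[...,2]>.008)&(Q[...,2]<.06)&(np.hypot(Q[...,0]-.528,Q[...,1]-.347)<.115)&(Q[...,1]>.2+0*Q[...,1])
print("side",m2.sum(),cv2.minAreaRect(Q[m2][:,:2].astype(np.float32)))
for n,X in(("top",P[m]),("side",Q[m2])):
    a=np.deg2rad(38.4);e=np.array([[np.cos(a),np.sin(a)],[-np.sin(a),np.cos(a)]])
    L=(X[:,:2]-[.528,.347])@e.T
    W=L[X[:,2]>.035]; print(n,"walls local",W.min(0),W.max(0),"all",L.min(0),L.max(0), "left",W[W[:,1]>0][:,0].max(),"right",W[W[:,1]<0][:,0].max())
    B=X[(X[:,2]>.01)&(X[:,2]<.018)];LB=(B[:,:2]-[.528,.347])@e.T;print("floor in pocket",LB[(LB[:,0]<-.05)].min(0))
E
```

```text
[0.50551075 0.16694588 0.07280745] 0.013565001736170538 [ 1.10591368  0.79125985 -2.55458121]
tray ((0.5277268886566162, 0.34691131114959717), (0.20160546898841858, 0.0902966856956482), 38.04734802246094)
side 6699 ((0.5304659605026245, 0.3458350896835327), (0.2004319727420807, 0.09422601014375687), 37.352596282958984)
top walls local [-0.10113435 -0.04252413] [-0.08042941  0.04335336] all [-0.10113435 -0.04560635] [0.10048499 0.04478069] left -0.08042941323085293 right -0.0841802075910335
floor in pocket [-0.10051918 -0.04447118]
side walls local [-0.09894717 -0.04567987] [-0.0285132   0.04261854] all [-0.09894717 -0.0494011 ] [0.10163161 0.04528707] left -0.02851319684791173 right -0.029682278866944217
floor in pocket [-0.097279   -0.03422948]
```

```bash
python3 - <<'E'
from h import *
a=np.deg2rad(38.);e=np.array([[np.cos(a),np.sin(a)],[-np.sin(a),np.cos(a)]])
for n in("top","side"):
    t=snap(n);P=cloud(t);L=(P[...,:2]-[.5285,.3465])@e.T;z=P[...,2]
    m=(z>.034)&(z<.046)&(abs(L[...,1])<.02)&(abs(L[...,0])<.11);q=L[m]; print(n,"end wall",len(q),np.percentile(q[:,0],[0,5,95,100]).round(4))
    m=(z>.034)&(z<.046)&(abs(L[...,0]+.06)<.02)&(abs(L[...,1])<.05);y=L[m][:,1]
    for s in(-1,1): 
        k=y[y*s>0]
        if len(k): print(" side wall",s,k.min().round(4),k.max().round(4))
    hsv=cv2.cvtColor(t["pixels"],cv2.COLOR_RGB2HSV)
    m=(hsv[...,0]>17)&(hsv[...,0]<33)&(hsv[...,1]>170)&(z>.05)&(z<.1)&(abs(P[...,1]-.167)<.05)&(P[...,0]>.38)&(P[...,0]<.65)
    if m.any(): print(" key",m.sum(),P[m].min(0).round(4),P[m].max(0).round(4))
print(r.sense()['position'])
E
```

```text
top end wall 95 [-0.1004 -0.1001 -0.0908 -0.0901]
 key 505 [0.4138 0.145  0.0709] [0.5917 0.1869 0.0852]
side end wall 136 [-0.0988 -0.0983 -0.0892 -0.0888]
 side wall -1 -0.0457 -0.0281
 side wall 1 0.0272 0.0427
 key 627 [0.4139 0.1454 0.0669] [0.4975 0.1885 0.0939]
[0.50346316 0.16556307 0.06965045]
```

```bash
python3 -c "
from h import *
print(to((.5344,.3511,.11),38))"
```

```text
(array([  30.9, -185.5,  -40.5]), np.float64(-38.0), 'now', array([0.5035, 0.1656, 0.0697]), np.float64(0.01), 't', 20.1)
```

Request:
{"api": "step_arm", "payload": {"plan": [[[0.0,0,-0.02],0,0],[[0.003,-0.02,-0.04],-4,0],[[0.006,-0.042,-0.04],-8,0],[[0.01,-0.065,-0.04],-13,0],[[0.014,-0.09,-0.04],-18,0],[[0.019,-0.115,-0.04],-23,0],[[0.023,-0.14,-0.04],-28,0],[[0.027,-0.162,-0.04],-33,0],[[0.03,-0.18,-0.04],-36.5,0],[[0.031,-0.185,-0.04],-38,0]]}}

```text
clock: 20.9
position: [0.5349, 0.3532, 0.1082]
orientation: [2.967, 1.03, -0.003]
ft_force: [-0.1, -0.2, -3.7]
opening: 0.0138
grip_force: 45.0
```

Request:
{"api": "step_arm", "payload": {"plan": [[[0,0,0.0],0,0],[[0,0,0],0,0],[[0,0,0.005],0,0],[[0,0,0.012],0,0],[[0,0,0.02],0,0],[[0,0,0.026],0,0],[[0,0,0.03],0,0],[[0,0,0.03],0,0],[[0,0,0.03],0,0],[[0,0,0.03],0,0]]}}

```text
clock: 21.73
position: [0.5354, 0.351, 0.0809]
orientation: [-2.97, -1.024, -0.001]
ft_force: [0.2, 0.6, -1.9]
opening: 0.0136
grip_force: 45.0
```

```bash
cat > fit.py <<'E'
from h import *
print(to((.5344,.3511,.02),38),r.sense()['ft_force'])
a=np.deg2rad(38.);e=np.array([[np.cos(a),np.sin(a)],[-np.sin(a),np.cos(a)]])
for n in("top","side"):
    t=snap(n);P=cloud(t);L=(P[...,:2]-[.5285,.3465])@e.T;z=P[...,2]
    hsv=cv2.cvtColor(t["pixels"],cv2.COLOR_RGB2HSV)
    m=(hsv[...,0]>20)&(hsv[...,0]<33)&(hsv[...,1]>185)&(z>.018)&(z<.12)&(abs(L[...,1])<.045)&(abs(L[...,0])<.13)
    q=L[m]
    if len(q)>9: print(n,len(q),np.percentile(q,[1,99],axis=0).round(4),"bow",np.percentile(q[q[:,0]<-.04],[1,99],axis=0).round(4) if (q[:,0]<-.04).any() else 0, np.percentile(z[m],[1,50,99]).round(3))
    if n=="side": save(t,"s5.png",(140,320,340,470),4)
E
python3 fit.py
```

```text
(array([-0.8, -0.7, 60.9]), np.float64(0.1), 'now', array([0.5354, 0.351 , 0.0809]), np.float64(38.05), 't', 21.7) [ 0.20431698  0.57466404 -1.88377892]
top 11 [[-0.0665 -0.0129]
 [-0.0555  0.0186]] bow [[-0.0665 -0.0129]
 [-0.0555  0.0186]] [0.086 0.089 0.091]
```

View pics/s5.png

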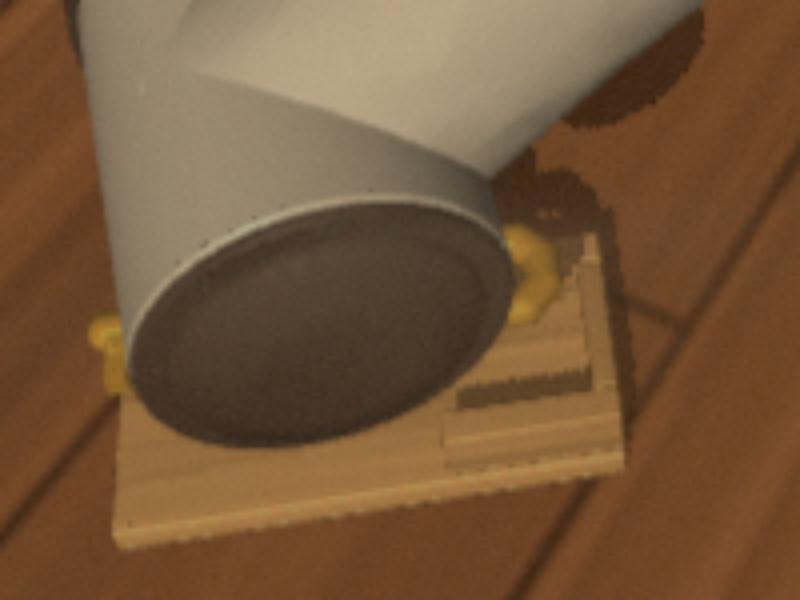

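Side view: the wrist hides the middle; the bow shows at crop (535,275) above the pocket and the bit at (105,350). I measure the bow with a looser mask.

```bash
sed -i 's/hsv\[...,0\]>20/hsv[...,0]>16/; s/>185/>150/; s/z>.018/z>.065/' fit.py; python3 fit.py
```

```text
(array([-0.8, -0.6, 61. ]), np.float64(0.1), 'now', array([0.5354, 0.3511, 0.081 ]), np.float64(38.05), 't', 21.8) [ 0.38994796 -0.03744336 -3.23263809]
top 527 [[-0.082  -0.0208]
 [ 0.0912  0.0209]] bow [[-0.0823 -0.0209]
 [-0.0403  0.0213]] [0.081 0.088 0.092]
side 365 [[-0.0807 -0.0179]
 [ 0.0959  0.0231]] bow [[-0.081  -0.0185]
 [-0.06    0.0205]] [0.078 0.088 0.092]
```

Bow centre is at local (-0.057, 0.000) against the pocket middle (-0.060, 0): 7 mm free to the end wall and centred sideways. Lower.

Request:
{"api": "step_arm", "payload": {"plan": [[[0,0,0.008],0,0],[[0,0,0.018],0,0],[[0,0,0.028],0,0],[[0,0,0.037],0,0],[[0,0,0.044],0,0],[[0,0,0.05],0,0],[[0,0,0.054],0,0],[[0,0,0.055],0,0],[[0,0,0.055],0,0],[[0,0,0.055],0,0]]}}

```text
clock: 22.77
position: [0.5354, 0.3511, 0.0259]
orientation: [-2.97, -1.024, -0.001]
ft_force: [0.2, 0.2, -3.0]
opening: 0.0135
grip_force: 45.0
```

Request:
{"api": "step_arm", "payload": {"plan": [[[0,0,0.001],0,0],[[0,0,0.002],0,0],[[0,0,0.003],0,0],[[0,0,0.004],0,0],[[0,0,0.005],0,0],[[0,0,0.005],0,0],[[0,0,0.005],0,0],[[0,0,0.005],0,0],[[0,0,0.005],0,0],[[0,0,0.005],0,0]]}}

```text
clock: 23.6
position: [0.5351, 0.3509, 0.0206]
orientation: [-2.97, -1.024, -0.0]
ft_force: [-0.3, 0.7, -2.5]
opening: 0.0139
grip_force: 45.0
```

Still carried (-2.5 N); a millimetre more, slowly.

Request:
{"api": "step_arm", "payload": {"plan": [[[0,0,0.0005],0,0],[[0,0,0.001],0,0],[[0,0,0.0015],0,0],[[0,0,0.0015],0,0],[[0,0,0.0015],0,0],[[0,0,0.0015],0,0],[[0,0,0.0015],0,0],[[0,0,0.0015],0,0],[[0,0,0.0015],0,0],[[0,0,0.0015],0,0]]}}

```text
clock: 24.43
position: [0.5352, 0.3509, 0.0197]
orientation: [2.97, 1.025, 0.001]
ft_force: [-2.3, -0.6, 6.0]
opening: 0.0136
grip_force: 45.0
```

Down on the plate. Open and rise.

Request:
{"api": "step_arm", "payload": {"plan": [[[0,0,0],0,0.3],[[0,0,0],0,0.5],[[0,0,0],0,0.5],[[0,0,0],0,0.5],[[0,0,0],0,0.5],[[0,0,0],0,0.5],[[0,0,-0.01],0,0.5],[[0,0,-0.03],0,0.5],[[0,0,-0.06],0,0.5],[[0,0,-0.09],0,0.5]]}}

```text
clock: 25.27
position: [0.5348, 0.3504, 0.11]
orientation: [2.969, 1.024, -0.002]
ft_force: [0.3, 0.5, 0.3]
opening: 0.0435
grip_force: 0.0
```

Request:
{"api": "step_arm", "payload": {"plan": [[[0,0,-0.03],0,0.5],[[0,0,-0.06],0,0.5],[[0,0,-0.09],0,0.5],[[0,0,-0.12],0,0.5],[[0,0,-0.15],0,0.5],[[0,0,-0.17],0,0.5],[[0,0,-0.17],0,0.5],[[0,0,-0.17],0,0.5],[[0,0,-0.17],0,0.5],[[0,0,-0.17],0,0.5]]}}

```text
clock: 26.1
position: [0.5345, 0.3504, 0.2776]
orientation: [2.969, 1.024, -0.004]
ft_force: [-0.2, -0.3, -0.5]
opening: 0.044
grip_force: 0.0
```

```bash
sed -i 's/z>.065/z>.018/; s/>150/>175/; s/>16/>17/' fit.py; python3 fit.py; python3 - <<'E'
from h import *
t=snap("top");save(t,"top9.png");P=cloud(t);z=P[...,2]
m=(abs(P[...,0]-.6)<.1)&(abs(P[...,1]+.26)<.05)&(z<.16)&(z>.05);print("shelf",np.median(P[m],0))
E
```

```text
(array([  1.1,  -0.6, 257.6]), np.float64(0.0), 'now', array([0.5345, 0.3504, 0.2776]), np.float64(38.04), 't', 26.1) [-0.23502486 -0.25168475 -0.54653126]
top 792 [[-0.0817 -0.0201]
 [ 0.0901  0.0237]] bow [[-0.0908 -0.0211]
 [-0.0406  0.023 ]] [0.021 0.027 0.032]
side 1112 [[-0.0782 -0.0162]
 [ 0.093   0.0227]] bow [[-0.0793 -0.0171]
 [-0.0403  0.0197]] [0.019 0.027 0.031]
shelf [ 0.5902454  -0.25686896  0.14981826]
```

View pics/s5.png

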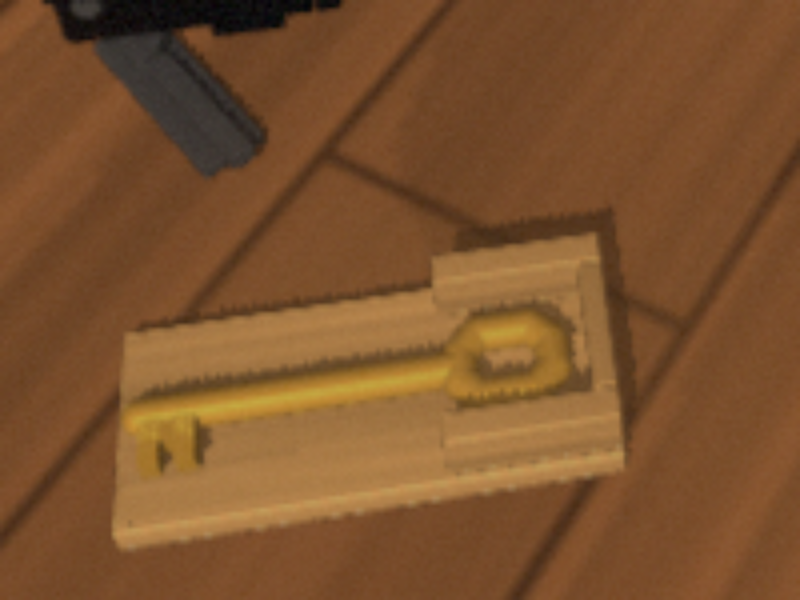

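View pics/top9.png

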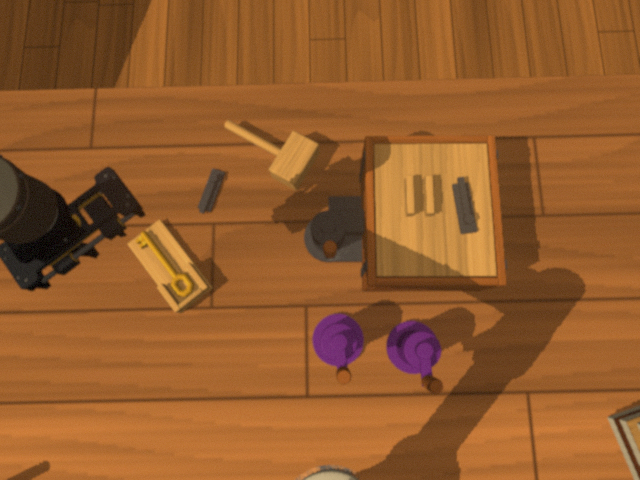

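The key lies flat in the tray with its bow in the pocket at crop (515,350). The shelf is up, and mallet, both latches and crank are undisturbed in the top view. Handing in.

```bash
python3 -c "
from bench import r
print(r.close_job())"
```

```text
the job is handed in; nothing more can be done
None
```

The job is handed in, with no verdict returned: the shelf is up at the rim, the key lies flat in the tray with its bow about 5 mm from the pocket middle, and the mallet and both latches look untouched.

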